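Nest an angle bracket in its checking fixture and clamp it

ROBOT

A 6-joint arm with a two-finger parallel gripper is mounted at the origin on a cart in front of the work surface, level with it; the furniture and walls round the work are solid. World frame = base frame: x ahead of the robot, y to its left, z up, the work surface at z = 0. Lengths are in m, angles in rad, forces in N, time in s.
With the tool pointing down it reaches from about 0.3 to 0.775 m from the base axis. Payload 14.6 kg.
Tool frame: the origin (TCP) lies at the very end of the fingers, on their centre line; the grasp point (between the pads) lies 19 mm behind it; z points along the fingers, y is the line along which they close (so a half turn about z gives the same grasp; the last joint's range is limited). The gripper opens to 94 mm and grips with 3 to 60 N. Pads are 16 mm wide; open, the fingers measure 119 mm over their backs; the gripper's body (75 mm by 177 mm) begins 78 mm behind the grasp point.
Start: joints at [-1.341, 0.3, 1.521, -0, 1.321, -0.067], TCP at [0.161, -0.526, 0.205] pointing down, gripper open.
Joint ranges: [-3.03, 3.03], [-0.79, 2.21], [0.23, 2.52], [-1.04, 4.18], [0, 3.07], [-2.55, 2.55]. Speed limits (rad/s): [2.22, 2.22, 2.57, 3.14, 3.14, 3.14].

INTERFACE

Orientations are given as [roll, pitch, yaw] about the fixed x, y, z axes, in that order (R = Rz(yaw) Ry(pitch) Rx(roll)).
In Python, from station import ctrl, cams gives the robot as it stands. The module is installed in compiled form; this text tells all that it offers.
- The arm moves only by the tool arm_command, never from a script. Its argument "plan" is a list that holds one entry, the list of rows, each a list of 7 numbers: the shift along the tool's x, y, z in parts of the range, where 1.0 means 500 mm, then the turn, a rotation vector about the tool's x, y, z in fractions of the full range, 1 being 4 rad, then the closure, from -1 (fully open) to 1 (shut). A call has 1 to 12 rows; each row is the pose to reach, as a shift and turn from the pose commanded when the call began, along the tool's axes at that moment; what a row does not reach only later rows make up. A row lasts 1/10 s, in which the tool goes at most 50 mm and 8.59 degrees, less where a joint would pass 70% of its speed; a pose out of reach is approached as far as the arm can. No shift or turn number may pass 1 either way. A call with a gripper value outside its range is refused whole. The fingers move at their own pace and stop on an object; "squeeze" is the grip in N (left out, the last holds). Time passes only in rows, so rows that repeat a pose let the fingers close. It gives the time, the measured TCP pose, the force, the opening and the grip force at its end, in the units of the state.
- ctrl.get_obs(): the state, without advancing time (a new reading comes with each control period).
- cams.camera(name): name is "scene" or "side" or "wrist"; returns (picture, depth): 400x640x3 uint8, blue, green, red; 400x640 float32, m along the optical axis (not along the pixel's ray), 0 where there is no reading.
- cams.camera_info(name): a dict with "fx", "fy", "cx", "cy" (pixels), "dist_coeffs" ([k1, k2, p1, p2, k3] as OpenCV has them; the pictures are not rectified), "world_to_cam" (4x4, takes a point from world to camera coordinates). Camera axes: x right, y down, z forward; pixel columns grow to the right and rows downward; lengths in m; the calibration is good to about 2 mm. A picture is of the moment at which its call begins: read the wrist's pose just before it. camera_info takes no time and is no camera call; for the wrist camera it gives the pose at the moment of the call.
- ctrl.hand_in(): hands the job in; it is judged then, once.
The state is a dict: "time_s": time; "qpos": joint angles; "joint_vel": joint speeds; "tau": joint torques, N m; "ee_pos": TCP position; "eef_rot": TCP orientation; "force": force on the tool from outside, world axes, zero at the start; "moment": the same for the moment, N m; "grip_width": finger opening in m; "grip_force": force on a finger pad.
Only numpy, scipy, OpenCV 4.12 (cv2) and the standard library are available. Lean on these libraries where they do the work, as an engineer would, in place of code of your own. Each camera call takes 0.05 s, during which the arm holds its last target. There are 200 camera calls.

TASK

Load the aluminium angle bracket into the checking fixture: nest it in the V so that both of its legs lie flat against the legs of the nest, and slide it along the V until its end is flush against the steel end block. Only then pull the red handle upright, all the way home, so that the toggle clamp presses the bracket into the V. Leave the caliper, the yellow plug and the torch where they lie.

Things in the scene. Friction and masses are not known exactly. Their poses are not given: they have to be found in the camera images.
- bracket: Loose aluminium angle, 2 legs 60 mm wide, 8 thick, 120 long, 0.2-0.4 kg, 2 dark holes per leg, lying like an L. Origin: middle of the heel (outer corner of the legs), at rest on the worktop. y along the bracket (-60..60 mm); flat leg reaches to x = -60 (z 0..8), upright leg to z = 60 (x -8..0). At the start the upright leg is on the side away from the robot, the flat leg points toward the robot.
- nest: V nest, a dark steel angle with its corner down, legs rising at 45 deg; its frame is that of the seated bracket. Origin on the V's inner corner line, 60 mm from the end block, 57 mm above the worktop; y level along the V to the end block; z up the far leg, -x up the robot-side leg, both at 45 deg. Inner faces 28 mm wide (bracket legs stick out 32 mm past them); nest spans y -58..54 mm.
- fixture: Fixed steel base plate under the nest, 110 x 270 x 12 mm; origin: centre of its underside, on the worktop; z up, y along the V (as the nest's y), x away from the robot. The nest's origin is at x 0, y -60, z 57 mm. The toggle clamp stands at y 39..123 mm; while open its arm stands up and overhangs the nest to y = -45 mm, more than 200 mm above the worktop, within 25 mm of x = 0.
- end_face (a point): Centre of the steel end block's flat face, 57 mm above the worktop, toward which the nest's y axis points (face square to it). The block is 60 mm wide, 16 mm thick, its top 96 mm above the worktop. Between the nest and the place where the bracket lies stands a tan clamp tower of the bench with a long arm, 225 mm high, within world x 0.41 to 0.73, y -0.15 to 0.06 m: carry the bracket over it.
- clamp_handle (a joint): Red clamp handle, rad: 0.88 to 0.96 at the start (clamp open, handle leaning away from the nest, 60 to 66 deg off vertical), 0 shut (nearly upright, against a stop). Swung to the nest it lowers the linked clamp arm; its sprung rubber tip (1.5 N/mm) meets a seated bracket just before 0. Its joint is stiff: it stays where it is left, also shut. Takes about 5 to 15 N at the grip.
- handle_grip (a point): Point to take the red handle: on its centreline, 120 mm from its hinge. The handle is 18 mm wide across its swing plane (along the fixture's x), about 25 mm thick in that plane, and goes on about 20 mm beyond this point to its rounded end. Shut, this point is about 234 mm above the worktop.
- handle_hinge (a point): Hinge pin of the red handle, 116 mm above the worktop, level, parallel to the fixture's x axis; the handle swings in the upright plane through the fixture's y axis.
- cal: Bystander: digital caliper lying flat, 71 x 223 x 16 mm, black head and steel beam; origin under its middle.
- plug: Bystander: yellow plug with black ends, lying, 32 x 60 x 33 mm; origin under its middle.
- torch: Bystander: black inspection torch, lying, 32 x 111 x 28 mm; origin under its middle.

How it is judged:
On the way:
1. the bracket is nested in the V, flush against the end block, while the clamp is still open (x of bracket in the frame of nest between -0.0025 and 0.0025 m and z of bracket in the frame of nest between -0.0025 and 0.0025 m and y of bracket in the frame of nest between -0.0025 and 0.0025 m and (angle between the x axis of bracket and the x axis of nest, either way round below 0.05 rad or angle between the x axis of bracket and the z axis of nest, either way round below 0.05 rad) and angle between the y axis of bracket and the y axis of nest, either way round below 0.04 rad and value of joint clamp_handle above 0.7 rad), for 0.2 s.
At the end, for the whole second after the job is handed in: The bracket rests in the V, its heel origin within 2.5 mm of the nest's along each axis (legs on the nest's legs, end on the end block), its y axis within 0.04 rad of the nest's, its x axis within 0.05 rad of the nest's x or z (either leg may be the far one); handle below 0.08 rad; at rest (x of bracket in the frame of nest between -0.0025 and 0.0025 m and z of bracket in the frame of nest between -0.0025 and 0.0025 m and y of bracket in the frame of nest between -0.0025 and 0.0025 m and (angle between the x axis of bracket and the x axis of nest, either way round below 0.05 rad or angle between the x axis of bracket and the z axis of nest, either way round below 0.05 rad) and angle between the y axis of bracket and the y axis of nest, either way round below 0.04 rad and value of joint clamp_handle below 0.08 rad and linear speed of bracket below 0.02 m/s); the robot touches nothing.
It fails at once if the caliper is moved more than 30 mm (distance of cal from where it was at the start of the episode above 0.03 m).
It fails at once if the yellow plug is moved more than 30 mm (distance of plug from where it was at the start of the episode above 0.03 m).
It fails at once if the torch is moved more than 30 mm (distance of torch from where it was at the start of the episode above 0.03 m).
It also fails if it takes over 61 s, if anything falls off the work surface, if the arm or the gripper's body presses on something with over 40 N, if the wrist force passes 120 N, or if a joint passes its speed limit or range.

## Working session

There is one attempt and no reset: what is moved stays moved. The work goes in short steps, Python scripts to look and compute and a tool call to move; the robot and the scene stay as the last step left them, time stands still between calls to the robot, and variables do not carry over. Pictures are saved under pics/ and viewed, at most 10 in all, crops included, and the job is handed in when it is done.

Besides the shell and the picture viewer there is one more tool, called after "Call:" as name([rows], argument=value, ...), one row to a line, values as JSON. arm_command: Moves the arm, as the interface text tells. Its arguments: {"type":"object","properties":{"plan":{"type":"array"},"squeeze":{"type":"number"}},"required":["plan"]}

```bash
mkdir -p pics; cat > h.py <<'E'
import numpy as np, cv2
from station import ctrl, cams
from scipy.spatial.transform import Rotation as R
def snap(n):
    info=cams.camera_info(n); im,d=cams.camera(n); return im,d,info
def cloud(d,info):
    h,w=d.shape
    K=np.array([[info['fx'],0,info['cx']],[0,info['fy'],info['cy']],[0,0,1.]])
    u,v=np.meshgrid(np.arange(w),np.arange(h))
    p=cv2.undistortPoints(np.stack([u,v],-1).reshape(-1,1,2).astype(np.float64),K,np.array(info['dist_coeffs'],float)).reshape(h,w,2)
    c=np.concatenate([p*d[...,None],d[...,None]],-1)
    T=np.linalg.inv(np.array(info['world_to_cam']))
    P=c@T[:3,:3].T+T[:3,3]; P[d<=0]=np.nan
    return P
E
python3 - <<'E'
from h import *
print(ctrl.get_obs())
for n in ['scene','side','wrist']:
    im,d,i=snap(n); cv2.imwrite(f'pics/{n}0.png',im); np.savez(f'{n}0.npz',im=im,d=d,P=cloud(d,i))
    print(n,np.linalg.inv(np.array(i['world_to_cam']))[:3].round(3).tolist(),i['fx'])
E
```

```text
{'time_s': 0.0, 'qpos': array([-1.34059728e+00,  3.00523299e-01,  1.52157168e+00, -2.49340348e-05,
        1.32071362e+00, -6.65881364e-02]), 'joint_vel': array([-0.00131375, -0.00027095, -0.00112379, -0.00063315,  0.00096087,
       -0.00036566]), 'tau': array([-7.77921869e-04, -5.31808770e+01, -3.52731442e+01,  7.08282413e-02,
        2.46154441e-02, -1.17549002e-04]), 'ee_pos': array([ 0.16078391, -0.52569763,  0.20486168]), 'eef_rot': array([-3.14037779e+00, -5.68107788e-05,  2.96793334e-01]), 'force': array([ 0.04511187, -0.11975411,  0.74764359]), 'moment': array([ 0.00683563, -0.01966498, -0.01400769]), 'grip_force': 0.0, 'grip_width': 0.0934109718579873}
scene [[0.846, -0.326, 0.421, -0.057], [-0.533, -0.548, 0.645, -0.868], [0.02, -0.77, -0.637, 0.998]] 431.32816017628596
side [[-0.808, -0.354, 0.471, 0.051], [-0.589, 0.455, -0.668, 0.687], [0.022, -0.817, -0.576, 0.755]] 417.35851938148
wrist [[0.292, -0.927, -0.234, 0.23], [-0.957, -0.283, -0.072, -0.506], [0.001, 0.245, -0.969, 0.384]] 301.57461211246704
```

View pics/scene0.png

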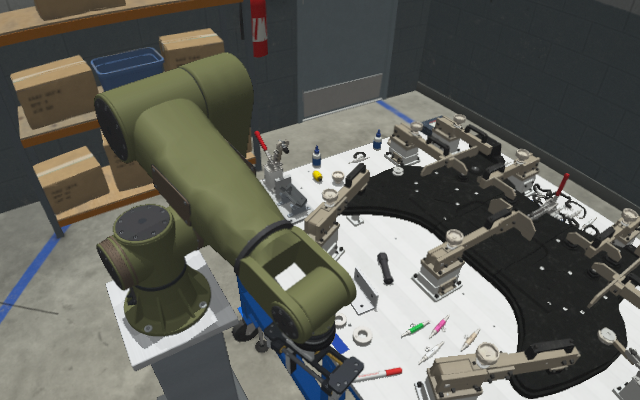

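View pics/side0.png

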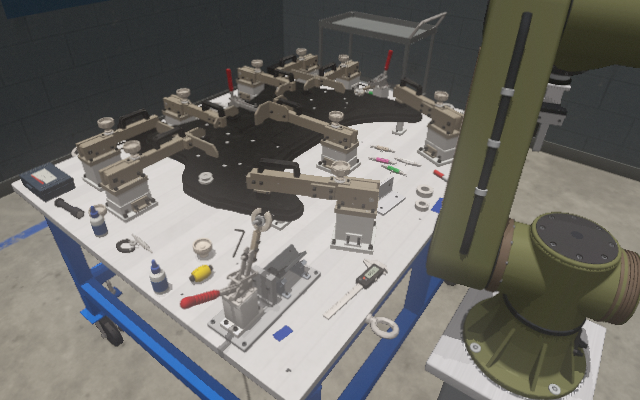

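The scene view shows the bracket at about (367,288) with the torch at (385,268). The side view shows the fixture around (265,290), the red handle at (200,299), the plug at (202,272) and the caliper at (355,290). Next I'll crop both areas with coordinates.

```bash
python3 - <<'E'
from h import *
s=np.load('side0.npz'); c=np.load('scene0.npz')
a=cv2.resize(s['im'][195:355,180:340],(560,560),interpolation=cv2.INTER_CUBIC)
cv2.imwrite('pics/a.png',a)
b=cv2.resize(c['im'][245:325,325:415],(540,480),interpolation=cv2.INTER_CUBIC)
cv2.imwrite('pics/b.png',b)
# red handle
for n,z in (('side',s),('scene',c)):
    im=z['im'].astype(int);P=z['P']
    red=(im[...,2]>120)&(im[...,1]<60)&(im[...,0]<60)
    ok=red&(np.abs(P[...,0]-.3)<.35)&(P[...,1]>.1)&(P[...,2]>.05)&(P[...,2]<.4)
    Q=P[ok]; print(n,len(Q),np.nanmin(Q,0),np.nanmax(Q,0)); 
    if len(Q)>5:
        m=Q.mean(0);print(m,np.linalg.svd(Q-m)[2][0])
for (u,v) in [(265,285),(290,255),(280,280),(225,325),(315,268),(240,340),(202,272),(355,290)]:
    print('side',u,v,s['P'][v,u].round(3))
for (u,v) in [(367,288),(360,270),(375,300),(385,268),(345,300)]:
    print('scene',u,v,c['P'][v,u].round(3))
E
```

```text
Traceback (most recent call last):
ValueError: zero-size array to reduction operation fmin which has no identity
```

View pics/a.png

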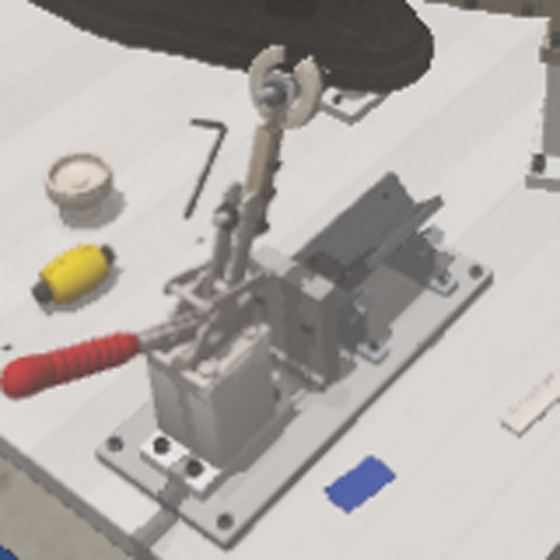

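View pics/b.png

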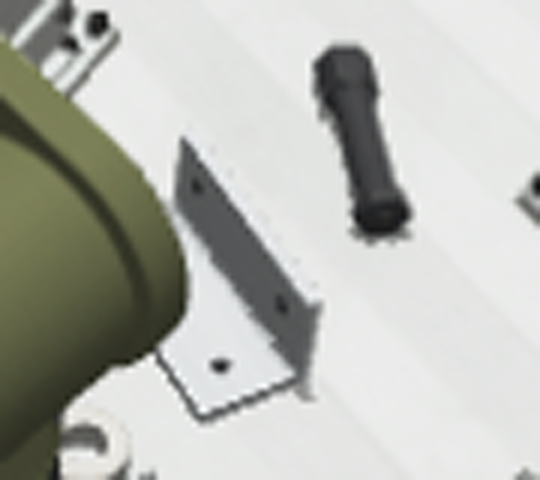

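The fixture crop shows the V nest at about (370,230), the end block at (300,320), the handle grip end at (20,378) and base plate corners at (97,450), (228,545) and (492,275). In the bracket crop the upright leg runs (185,140)-(310,320) and the flat leg's corner is at (200,415). Next I'll measure both.

```bash
python3 - <<'E'
from h import *
s=np.load('side0.npz'); c=np.load('scene0.npz')
np.set_printoptions(precision=4,suppress=True)
P=s['P']
for k,(x,y) in dict(base1=(97,450),base2=(228,545),base3=(492,275),grip_end=(20,378),red_start=(130,348),nest1=(350,230),nest2=(400,250),block=(300,280),plug=(75,272)).items():
    u,v=int(180+x/3.5),int(195+y/3.5); print(k,u,v,P[v,u])
for (u,v) in [(367,286),(371,290),(362,280),(376,298),(365,300),(363,305),(385,268)]:
    print('scene',u,v,c['P'][v,u])
print('cal',P[290,355])
im=s['im'][270:310,180:230].astype(int); print(im[29,20],im[29,10])
# base plate top: pixels in z band near fixture
m=(P[...,2]>.007)&(P[...,2]<.018)&(P[...,1]>.1)
m[:, :195]=0; m[:,335:]=0; m[:230]=0; m[355:]=0
n,l,st,_=cv2.connectedComponentsWithStats(m.astype(np.uint8))
k=1+np.argmax(st[1:,4]); print(st[k])
Q=P[l==k]; print(cv2.minAreaRect((Q[:,:2]*1000).astype(np.float32)), np.median(Q[:,2]))
# bracket upright
Q=c['P']; m=np.isfinite(Q[...,2])&(Q[...,2]>.015)&(Q[...,2]<.075)
m[:266]=0;m[312:]=0;m[:,:353]=0;m[:,380:]=0
n,l,st,_=cv2.connectedComponentsWithStats(m.astype(np.uint8))
for k in range(1,n):
    B=Q[l==k]
    if len(B)>20: print(st[k],B.min(0),B.max(0),cv2.fitLine((B[:,:2]).astype(np.float32),cv2.DIST_HUBER,0,1e-4,1e-4).ravel(), cv2.minAreaRect((B[:,:2]*1000).astype(np.float32)))
E
```

```text
base1 207 323 [0.5613 0.3638 0.0128]
base2 245 350 [0.455  0.3587 0.0049]
base3 320 273 [0.4576 0.0951 0.0089]
grip_end 185 303 [0.5028 0.4345 0.1869]
red_start 217 294 [0.5024 0.3673 0.1493]
nest1 280 260 [0.5233 0.1651 0.0681]
nest2 294 266 [0.5057 0.1359 0.0361]
block 265 275 [0.4995 0.241  0.0969]
plug 201 272 [0.6716 0.2806 0.0297]
scene 367 286 [ 0.4975 -0.2853  0.0478]
scene 371 290 [ 0.4958 -0.3055  0.0523]
scene 362 280 [ 0.4992 -0.2594  0.0469]
scene 376 298 [ 0.494  -0.3316  0.046 ]
scene 365 300 [ 0.4825 -0.3015  0.012 ]
scene 363 305 [ 0.4713 -0.3081  0.0039]
scene 385 268 [ 0.6019 -0.242   0.0221]
cal [0.3611 0.0881 0.007 ]
[ 72  73 151] [ 75  74 168]
[ 207  266  113   85 2088]
((508.3658752441406, 232.898193359375), (111.96062469482422, 265.2270812988281), 0.2892136871814728) 0.012752512301708263
[354 267  25  39 353] [ 0.4908 -0.3353  0.0151] [ 0.5115 -0.2137  0.0635] [ 0.0975  0.9952  0.4987 -0.2783] ((501.04931640625, -274.6944580078125), (122.38706970214844, 10.064156532287598), 84.20458221435547)
```

```bash
cat >> h.py <<'E'
np.set_printoptions(precision=4,suppress=True)
def pose(o=None):
    o=o or ctrl.get_obs(); return np.array(o['ee_pos']),R.from_euler('xyz',o['eef_rot'])
DOWN=lambda yaw,tilt=0: R.from_rotvec([0,0,yaw-np.pi/2])*R.from_euler('y',tilt)*R.from_euler('xyz',[np.pi,0,np.pi/2])
def rel(pos,Rt,frm=None):
    p,r=frm or pose(); print('shift mm',(r.inv().apply(np.array(pos)-p)*1e3).round(1),'turn',(r.inv()*Rt).as_rotvec().round(4))
E
python3 - <<'E'
from h import *
rel([.49,-.28,.205],DOWN(np.pi/2-.098))
E
```

```text
shift mm [ 386.7 -138.7    0.2] turn [-0.0008 -0.0005 -1.176 ]
```

Units first: shifts go in shares of 500 mm and turns go in shares of 4 rad. So 387 mm / 500 = 0.774, -139 mm / 500 = -0.278, -1.176 rad / 4 = -0.294.

Call:
arm_command([
  [[0.774,-0.278,0,0,0,-0.294,-1],[0.774,-0.278,0,0,0,-0.294,-1],[0.774,-0.278,0,0,0,-0.294,-1],[0.774,-0.278,0,0,0,-0.294,-1],[0.774,-0.278,0,0,0,-0.294,-1],[0.774,-0.278,0,0,0,-0.294,-1],[0.774,-0.278,0,0,0,-0.294,-1],[0.774,-0.278,0,0,0,-0.294,-1],[0.774,-0.278,0,0,0,-0.294,-1],[0.774,-0.278,0,0,0,-0.294,-1],[0.774,-0.278,0,0,0,-0.294,-1],[0.774,-0.278,0,0,0,-0.294,-1]],
])

```text
time_s: 1.35
ee_pos: [0.4892, -0.2809, 0.2055]
eef_rot: [-3.141, 0.0, 1.47]
force: [0.6, 0.0, 0.6]
grip_width: 0.094
grip_force: 0.0
```

```bash
python3 - <<'E'
from h import *
print(pose()[0],ctrl.get_obs()['eef_rot'],ctrl.get_obs()['qpos'])
im,d,i=snap('wrist'); cv2.imwrite('pics/w1.png',im); P=cloud(d,i); np.savez('w1.npz',im=im,P=P)
z=P[...,2]; m=(P[...,0]>.38)&(P[...,0]<.55)&(P[...,1]<-.18)&(P[...,1]>-.36)
t=m&(z>.055)&(z<.07); Q=P[t]
print(len(Q),Q.min(0) if len(Q) else 0,Q.max(0) if len(Q) else 0)
print(cv2.minAreaRect((Q[:,:2]*1000).astype(np.float32)),np.median(Q[:,2]),cv2.fitLine(Q[:,:2].astype(np.float32),cv2.DIST_HUBER,0,1e-4,1e-4).ravel())
f=m&(z>.005)&(z<.012); Q=P[f];print(len(Q),cv2.minAreaRect((Q[:,:2]*1000).astype(np.float32)),np.median(Q[:,2]))
im,d,i=snap('scene'); cv2.imwrite('pics/s1.png',im); np.savez('s1.npz',im=im,P=cloud(d,i))
E
```

```text
[ 0.4892 -0.2809  0.2055] [-3.1414  0.0001  1.4703] [-0.5861  0.3315  1.4794 -0.0001  1.3307 -0.4855]
779 [ 0.4924 -0.3334  0.056 ] [ 0.512  -0.2156  0.0627]
((502.6227111816406, -274.5806579589844), (117.98343658447266, 8.016544342041016), 83.67662811279297) 0.0600426501958225 [ 0.11    0.9939  0.5028 -0.2724]
3915 ((441.2264099121094, -270.91546630859375), (124.01513671875, 115.83101654052734), 84.5112533569336) 0.008189395118640697
```

View pics/w1.png

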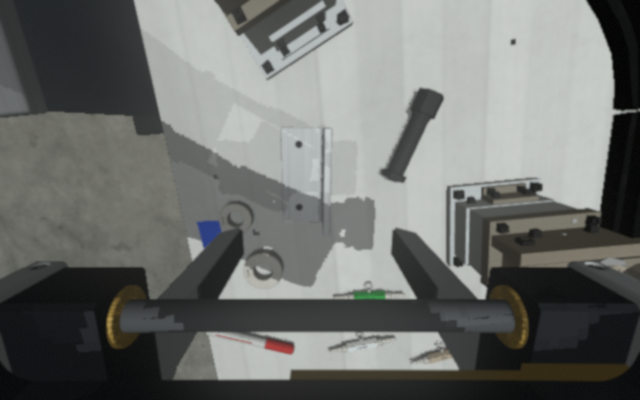

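The wrist view shows the bracket at (305,175), its upright leg along x≈325, and the torch clear at (413,135). I'll go in for the grasp.

```bash
python3 - <<'E'
from h import *
rel([.4995,-.3024,.030],DOWN(np.pi/2-.1103))
s=np.load('s1.npz');P=s['P']
# fixture from scene view
m=(np.abs(P[...,0]-.507)<.08)&(P[...,1]>.06)&(P[...,1]<.4)&(P[...,2]>.005)
v,u=np.where(m);print(m.sum(),u.min(),u.max(),v.min(),v.max())
s=np.load('side0.npz');S=s['P']
A=np.concatenate([P[m],S[(np.abs(S[...,0]-.507)<.08)&(S[...,1]>.06)&(S[...,1]<.47)&(S[...,2]>.005)]])
np.save('fix.npy',A)
# V leg planes
for nm,B in (('scene',P[m]),('side',A[m.sum():])):
  y=B[:,1];b=B[(y>.118)&(y<.22)&(B[:,2]<.1)]
  for sg in (1,-1):
    # ransac plane with normal approx (-sg,0,1)/sqrt2
    n0=np.array([-sg,0,1])/2**.5; h=b@n0
    hist,e=np.histogram(h,np.arange(h.min(),h.max()+.002,.002)); 
    k=np.argsort(hist)[-3:]; print(nm,sg,[(e[j].round(4),hist[j]) for j in k])
  t=B[(B[:,2]>.09)&(B[:,2]<.1)&(y>.22)&(y<.26)]; 
  if len(t)>5: print('block top',len(t),t.min(0),t.max(0),cv2.minAreaRect((t[:,:2]*1000).astype(np.float32)))
  print('arm',B[B[:,2]>.2].min(0),B[B[:,2]>.2].max(0))
E
```

```text
shift mm [-20.4  12.2 175.6] turn [0.0001 0.0001 0.01  ]
1812 255 313 157 224
scene 1 [(np.float64(-0.3214), np.int64(64)), (np.float64(-0.3254), np.int64(69)), (np.float64(-0.3234), np.int64(81))]
scene -1 [(np.float64(0.3842), np.int64(21)), (np.float64(0.4022), np.int64(32)), (np.float64(0.4002), np.int64(50))]
block top 56 [0.4836 0.226  0.0902] [0.5404 0.2476 0.0983] ((511.72998046875, 236.07040405273438), (56.77113342285156, 20.218198776245117), 3.9937562942504883)Traceback (most recent call last):
  File "<stdin>", line 20, in <module>
    return umr_minimum(a, axis, None, out, keepdims, initial, where)
ValueError: zero-size array to reduction operation minimum which has no identity
```

Converted, 175 mm / 500 = 0.35, 165 mm / 500 = 0.33, 0.01 rad / 4 = 0.0025.

Call:
arm_command([
  [[-0.04,0.024,0.12,0,0,0.0025,-0.3],[-0.04,0.024,0.22,0,0,0.0025,-0.3],[-0.04,0.024,0.29,0,0,0.0025,-0.3],[-0.04,0.024,0.33,0,0,0.0025,-0.3],[-0.04,0.024,0.35,0,0,0.0025,-0.3],[-0.04,0.024,0.35,0,0,0.0025,-0.3],[-0.04,0.024,0.35,0,0,0.0025,1],[-0.04,0.024,0.35,0,0,0.0025,1],[-0.04,0.024,0.35,0,0,0.0025,1],[-0.04,0.024,0.35,0,0,0.0025,1],[-0.04,0.024,0.35,0,0,0.0025,1],[-0.04,0.024,0.35,0,0,0.0025,1]],
], squeeze=50)

```text
time_s: 2.65
ee_pos: [0.5003, -0.3009, 0.0306]
eef_rot: [3.141, 0.0, 1.463]
force: [0.5, 0.2, 0.2]
grip_width: 0.0163
grip_force: 0.0
```

Converted, -275 mm / 500 = -0.55, -260 mm / 500 = -0.52.

Call:
arm_command([
  [[0,0,0,0,0,0,1],[0,0,0,0,0,0,1],[0,0,0,0,0,0,1],[0,0,-0.02,0,0,0,1],[0,0,-0.08,0,0,0,1],[0,0,-0.17,0,0,0,1],[0,0,-0.26,0,0,0,1],[0,0,-0.35,0,0,0,1],[0,0,-0.44,0,0,0,1],[0,0,-0.52,0,0,0,1],[0,0,-0.55,0,0,0,1],[0,0,-0.55,0,0,0,1]],
])

```text
time_s: 3.85
ee_pos: [0.5006, -0.3011, 0.3082]
eef_rot: [3.138, 0.002, 1.463]
force: [-0.0, 0.1, -4.3]
grip_width: 0.0075
grip_force: 50.0
```

```bash
python3 - <<'E'
from h import *
o=ctrl.get_obs(); print(o['qpos'],o['grip_force'])
im,d,i=snap('wrist'); P=cloud(d,i); p,r=pose(o)
L=r.inv().apply((P.reshape(-1,3)-p))*1e3; L=L.reshape(P.shape); np.savez('w2.npz',im=im,L=L)
# bracket in tool frame: expected upright leg plane ~ tool y=0, flat leg tool z~+22..30, y -60..0
m=(L[...,2]<35)&(L[...,2]>15)&(L[...,1]>-70)&(L[...,1]<-10)&(L[...,0]>-20)&(L[...,0]<110)
Q=L[m]; print(len(Q),Q.min(0),Q.max(0))
A=np.c_[Q[:,:2],np.ones(len(Q))]; print('flat top plane z=ax+by+c',np.linalg.lstsq(A,Q[:,2],rcond=None)[0])
t=(L[...,2]<-20)&(L[...,2]>-45)&(np.abs(L[...,1])<12)&(L[...,0]>12)&(L[...,0]<110)
Q=L[t];print(len(Q),Q.min(0) ,Q.max(0)); print(np.polyfit(Q[:,0],Q[:,2],1))
rel([.506,.085,.300],DOWN(np.pi/2))
rel([.53,.085,.300],DOWN(np.pi/2,np.pi/4))
E
```

```text
[-0.6042  0.3231  1.2559  0.0001  1.5581 -0.4962] 49.99557137489319
9934 [-19.991  -55.1955  19.7049] [ 86.8328 -10.0016  25.0041]
flat top plane z=ax+by+c [ 0.0024 -0.0033 22.276 ]
2416 [ 12.0109  -2.5749 -31.6657] [ 87.2318   5.465  -27.1232]
[  0.0021 -29.5179]
shift mm [384.2 -35.9   5.6] turn [ 0.0009  0.0005 -0.1079]
shift mm [386.8 -12.    5.6] turn [ 0.7855 -0.0419 -0.1025]
```

```bash
python3 - <<'E'
from h import *
rel([.53,.04,.310],DOWN(np.pi/2,np.pi/4))
E
```

```text
shift mm [342.1  -7.1  -4.4] turn [ 0.7855 -0.0419 -0.1025]
```

Converted, 342 mm / 500 = 0.684, 200 mm / 500 = 0.4, 0.7855 rad / 4 = 0.1964.

Call:
arm_command([
  [[0.08,0,-0.008,0,0,0,1],[0.16,-0.002,-0.008,0.02,-0.001,-0.0025,1],[0.24,-0.004,-0.008,0.05,-0.0025,-0.0075,1],[0.32,-0.006,-0.008,0.08,-0.0043,-0.01,1],[0.4,-0.008,-0.008,0.11,-0.0058,-0.015,1],[0.48,-0.01,-0.008,0.14,-0.0075,-0.0175,1],[0.56,-0.012,-0.008,0.17,-0.009,-0.0225,1],[0.63,-0.014,-0.008,0.1963,-0.0105,-0.0256,1],[0.67,-0.014,-0.008,0.1964,-0.0105,-0.0256,1],[0.684,-0.014,-0.008,0.1964,-0.0105,-0.0256,1],[0.684,-0.014,-0.008,0.1964,-0.0105,-0.0256,1],[0.684,-0.014,-0.008,0.1964,-0.0105,-0.0256,1]],
])

```text
time_s: 5.1
ee_pos: [0.53, 0.0388, 0.3096]
eef_rot: [-2.356, -0.0, 1.57]
force: [0.4, -0.3, -2.7]
grip_width: 0.0077
grip_force: 50.0
```

```bash
python3 - <<'E'
from h import *
o=ctrl.get_obs(); print(o['ee_pos'],o['qpos'],o['grip_force'])
for n in('wrist','scene','side'):
    im,d,i=snap(n); P=cloud(d,i); cv2.imwrite(f'pics/{n}3.png',im); np.savez(n+'3.npz',im=im,P=P)
    m=(np.abs(P[...,0]-.507)<.08)&(P[...,1]>.1)&(P[...,1]<.4)&(P[...,2]>.005)&(P[...,2]<.24)
    print(n,m.sum())
cv2.imwrite('pics/c3.png',np.hstack([cv2.imread('pics/wrist3.png'),cv2.imread('pics/side3.png')])[:, :, :])
a=cv2.resize(cv2.imread('pics/wrist3.png'),(480,300));b=cv2.resize(cv2.imread('pics/side3.png'),(480,300))
cv2.imwrite('pics/c3.png',np.vstack([a,b]))
E
```

```text
[0.53   0.0388 0.3096] [0.0026 0.7031 0.8743 0.0041 2.3496 0.0054] 50.00466763973236
wrist 13075
scene 2020
side 6542
```

View pics/c3.png

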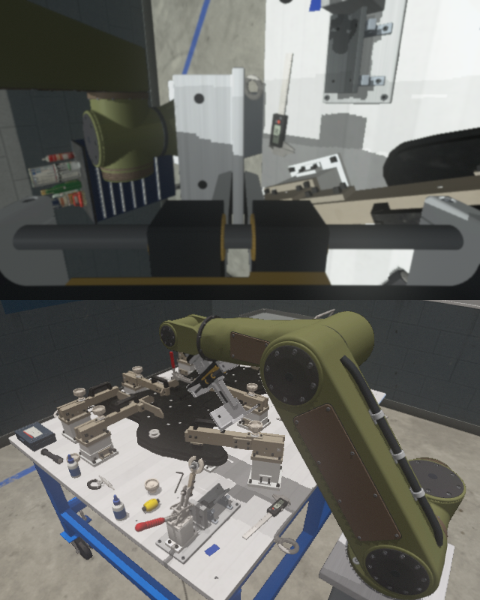

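The wrist view shows the held bracket at (210,135) and the nest at (355,45). The side view shows the tilted bracket clear of the tower. Next is the fit of the nest pose from the clouds.

```bash
python3 - <<'E'
from h import *
for n in('wrist','scene','side'):
    P=np.load(n+'3.npz')['P']
    print('==',n)
    m=(np.abs(P[...,0]-.51)<.085)&(P[...,1]>.09)&(P[...,1]<.4)
    b=P[m&(P[...,2]>.008)&(P[...,2]<.016)]
    if len(b)>50: print('base',len(b),cv2.minAreaRect((b[:,:2]*1000).astype(np.float32)),np.median(b[:,2]))
    # per pixel normals
    du=np.roll(P,-1,1)-np.roll(P,1,1); dv=np.roll(P,-1,0)-np.roll(P,1,0)
    N=np.cross(du,dv); N/=np.linalg.norm(N,axis=-1,keepdims=True)+1e-12
    for nm,n0,zr,yr in (('far',[-.7071,0,.7071],(.055,.085),(.115,.222)),('near',[.7071,0,.7071],(.055,.085),(.115,.222)),('end',[0,-1,0],(.03,.092),(.222,.24)),('blocktop',[0,0,1],(.088,.104),(.22,.26))):
        k=m&(np.abs(N@np.array(n0))>.93)&(P[...,2]>zr[0])&(P[...,2]<zr[1])&(P[...,1]>yr[0])&(P[...,1]<yr[1])
        Q=P[k]
        if len(Q)<15: print(nm,len(Q)); continue
        h=Q@np.array(n0); h0=np.median(h); Q=Q[np.abs(h-h0)<.003]
        c=Q.mean(0); nv=np.linalg.svd(Q-c)[2][2]; nv*=np.sign(nv@np.array(n0))
        x0={'far':.057-h0*2**.5,'near':h0*2**.5-.057}.get(nm)
        print(nm,len(Q),'h',round(h0,4),np.std(h).round(4),'n',nv,'x0',x0,'ext',Q.min(0),Q.max(0))
E
```

```text
== wrist
base 5969 ((514.500732421875, 168.94192504882812), (110.60191345214844, 150.69126892089844), 0.7060096263885498) 0.011679538737129624
far 940 h -0.3232 0.0109 n [-0.7058 -0.0061  0.7083] x0 0.5140931590277187 ext [0.5128 0.115  0.0562] [0.5354 0.2217 0.0778]
near 606 h 0.4038 0.0116 n [0.7156 0.0076 0.6985] x0 0.514095570823833 ext [0.4931 0.1151 0.0559] [0.5142 0.2209 0.0771]
end 681 h -0.2291 0.0007 n [ 0.0243 -0.9997  0.0042] x0 None ext [0.485  0.2274 0.0302] [0.5427 0.23   0.092 ]
blocktop 22 h 0.0957 0.0008 n [-0.0163  0.2214  0.9751] x0 None ext [0.4855 0.2292 0.0943] [0.5052 0.2351 0.0971]
== scene
base 538 ((510.91741943359375, 227.60125732421875), (112.19733428955078, 269.6557312011719), 0.7777531147003174) 0.010932839767098301
far 44 h -0.324 0.0109 n [-0.7415 -0.0134  0.6708] x0 0.5152051348561937 ext [0.5135 0.1156 0.0567] [0.5311 0.2209 0.0752]
near 40 h 0.4019 0.0128 n [0.7185 0.01   0.6954] x0 0.5114269836947294 ext [0.4919 0.115  0.0551] [0.5135 0.2206 0.0763]
end 30 h -0.2303 0.0024 n [ 0.0335 -0.9993  0.017 ] x0 None ext [0.484  0.2274 0.0496] [0.5348 0.233  0.0889]
blocktop 14 h 0.0947 0.0016 n [0.0346 0.2062 0.9779] x0 None ext [0.4834 0.2314 0.0926] [0.5345 0.2391 0.0975]
== side
base 1953 ((509.6620788574219, 229.8632354736328), (112.45579528808594, 271.3630676269531), 0.6436609625816345) 0.012641144965505724
far 138 h -0.3202 0.0121 n [-0.7176 -0.0119  0.6964] x0 0.5098950170511577 ext [0.5121 0.1155 0.058 ] [0.5306 0.2121 0.0777]
near 91 h 0.402 0.012 n [0.71   0.0102 0.7041] x0 0.5114567253839457 ext [0.489  0.118  0.0568] [0.5114 0.2152 0.079 ]
end 0
blocktop 46 h 0.0963 0.001 n [-0.0028 -0.0505  0.9987] x0 None ext [0.4808 0.2313 0.0945] [0.5374 0.2444 0.0988]
```

```bash
cat >> h.py <<'E'
B=np.array([27.2,4,30.3])/1e3
PSI=.011
NO=np.array([.512,.1695,.057]); 
def tgt(dx,dy,dz): # bracket origin offset from nest origin in fixture axes (mm)
    Rt=DOWN(np.pi/2+PSI,np.pi/4); o=NO+R.from_rotvec([0,0,PSI]).apply(np.array([dx,dy,dz])/1e3)
    return o-Rt.apply(B),Rt
E
python3 - <<'E'
from h import *
p,r=tgt(0,0,0); print(p)
q=tgt(0,0,0)[0]; dy=(0.095-q[1])*1e3; print('dy',dy)
a=tgt(0,dy,250);rel(*a); b=tgt(0,dy,60);rel(*b); c=tgt(0,-15,60);rel(*c); d=tgt(0,-15,20);rel(*d)
E
```

```text
[0.5309 0.1425 0.0813]
dy -47.506207449815015
shift mm [ 56.2 -14.2 -16. ] turn [ 0.0001 -0.0093 -0.0086]
shift mm [ 56.2 120.1 118.3] turn [ 0.0001 -0.0093 -0.0086]
shift mm [ 88.7 119.8 118.6] turn [ 0.0001 -0.0093 -0.0086]
shift mm [ 88.6 148.1 146.9] turn [ 0.0001 -0.0093 -0.0086]
```

Converted, 148 mm / 500 = 0.296, 120 mm / 500 = 0.24, -0.0093 rad / 4 = -0.0023.

Call:
arm_command([
  [[0.08,0,0,0,-0.0015,-0.0015,1],[0.112,0.006,0.006,0,-0.0023,-0.0022,1],[0.112,0.05,0.05,0,-0.0023,-0.0022,1],[0.112,0.11,0.108,0,-0.0023,-0.0022,1],[0.112,0.17,0.166,0,-0.0023,-0.0022,1],[0.112,0.22,0.216,0,-0.0023,-0.0022,1],[0.114,0.24,0.236,0,-0.0023,-0.0022,1],[0.15,0.24,0.236,0,-0.0023,-0.0022,1],[0.178,0.24,0.238,0,-0.0023,-0.0022,1],[0.178,0.27,0.266,0,-0.0023,-0.0022,1],[0.178,0.296,0.294,0,-0.0023,-0.0022,1],[0.178,0.296,0.294,0,-0.0023,-0.0022,1]],
])

```text
time_s: 6.45
ee_pos: [0.5303, 0.13, 0.1004]
eef_rot: [-2.354, 0.0, 1.584]
force: [0.6, 1.0, -3.3]
grip_width: 0.0077
grip_force: 50.0
```

```bash
python3 - <<'E'
from h import *
o=ctrl.get_obs(); print(o['ee_pos'],o['eef_rot'],o['force'],o['qpos'],o['grip_force'])
I={}
for n in('scene','side','wrist'):
    im,d,i=snap(n); I[n]=im; np.savez(n+'4.npz',im=im,P=cloud(d,i))
a=cv2.resize(I['side'][195:355,180:380],(500,400),interpolation=cv2.INTER_CUBIC)
b=cv2.resize(I['scene'][130:250,230:330],(300,400),interpolation=cv2.INTER_CUBIC)
cv2.imwrite('pics/c4.png',np.hstack([a,b]))
rel(*tgt(0,-15,0))
E
```

```text
[0.5303 0.13   0.1004] [-2.3542  0.      1.5844] [ 0.5662  1.0456 -3.2501] [0.1317 0.889  1.0448 0.0915 1.9902 0.1209] 50.004950165748596
shift mm [-2.  15.  15.4] turn [0.0017 0.0011 0.0018]
```

View pics/c4.png

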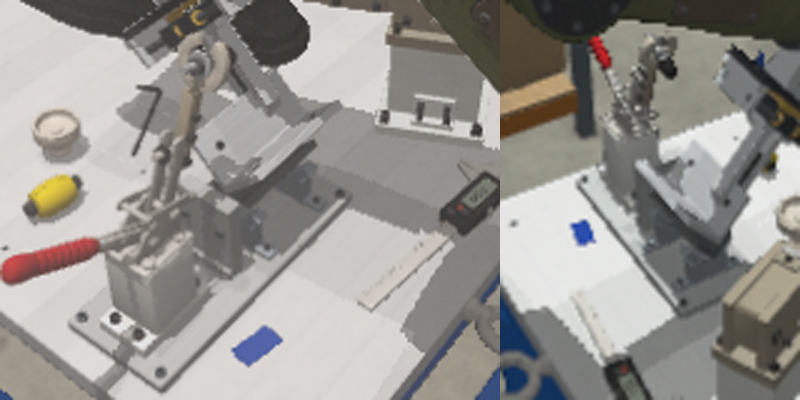

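The bracket hangs right over the V, tilted correctly, and clear of the clamp arm. I'll lower it gently.

Converted, 12 mm / 500 = 0.024, 11 mm / 500 = 0.022.

Call:
arm_command([
  [[-0.002,0.006,0.006,0,0,0,1],[-0.002,0.012,0.012,0,0,0,1],[-0.002,0.016,0.016,0,0,0,1],[-0.002,0.02,0.02,0,0,0,1],[-0.002,0.022,0.022,0,0,0,1],[-0.002,0.024,0.024,0,0,0,1],[-0.002,0.024,0.024,0,0,0,1],[-0.002,0.024,0.024,0,0,0,1]],
])

```text
time_s: 7.4
ee_pos: [0.5307, 0.128, 0.084]
eef_rot: [-2.355, -0.0, 1.583]
force: [-0.0, -0.2, -4.3]
grip_width: 0.008
grip_force: 50.0
```

Converted, 1.4 mm / 500 = 0.0028, 0.7 mm / 500 = 0.0014.

Call:
arm_command([
  [[0,0.0014,0.0014,0,0,0,1],[0,0.0014,0.0014,0,0,0,1],[0,0.0028,0.0028,0,0,0,1],[0,0.0028,0.0028,0,0,0,1]],
])

```text
time_s: 7.8
ee_pos: [0.5308, 0.128, 0.0822]
eef_rot: [-2.356, -0.0, 1.583]
force: [1.3, -0.2, -1.0]
grip_width: 0.0076
grip_force: 50.0
```

Converted, 1 mm / 500 = 0.002, 0.7 mm / 500 = 0.0014.

Call:
arm_command([
  [[0,0.0014,0,0,0,0,1],[0,0.0014,0,0,0,0,1],[0,0.002,0.001,0,0,0,1],[0,0.002,0.001,0,0,0,1]],
])

```text
time_s: 8.2
ee_pos: [0.5313, 0.128, 0.0816]
eef_rot: [-2.356, -0.0, 1.583]
force: [2.9, -0.4, 5.0]
grip_width: 0.0077
grip_force: 50.0
```

Call:
arm_command([
  [[0.004,0,0,0,0,0,1],[0.008,0,0,0,0,0,1],[0.012,0,0,0,0,0,1],[0.016,0,0,0,0,0,1],[0.018,0,0,0,0,0,1],[0.02,0,0,0,0,0,1],[0.02,0,0,0,0,0,1]],
])

```text
time_s: 8.9
ee_pos: [0.5315, 0.1373, 0.0814]
eef_rot: [-2.357, 0.001, 1.583]
force: [5.8, -5.5, 4.1]
grip_width: 0.0076
grip_force: 50.0
```

Converted, 4 mm / 500 = 0.008, 3 mm / 500 = 0.006.

Call:
arm_command([
  [[0.002,0.0008,-0.0008,0,0,0,1],[0.004,0.0008,-0.0008,0,0,0,1],[0.006,0.0008,-0.0008,0,0,0,1],[0.008,0.0008,-0.0008,0,0,0,1],[0.008,0.0008,-0.0008,0,0,0,1]],
])

```text
time_s: 9.4
ee_pos: [0.5315, 0.1412, 0.0814]
eef_rot: [-2.355, 0.001, 1.583]
force: [0.4, -6.1, 4.9]
grip_width: 0.0075
grip_force: 50.0
```

Converted, 2 mm / 500 = 0.004, 1.5 mm / 500 = 0.003.

Call:
arm_command([
  [[0.001,0,0,0,0,0,1],[0.002,0,0,0,0,0,1],[0.003,0,0,0,0,0,1],[0.004,0,0,0,0,0,1],[0.004,0,0,0,0,0,1]],
])

```text
time_s: 9.9
ee_pos: [0.5315, 0.1425, 0.0814]
eef_rot: [-2.355, 0.002, 1.583]
force: [0.4, -11.7, 5.5]
grip_width: 0.0076
grip_force: 50.0
```

Converted, 1.4 mm / 500 = 0.0028, 0.7 mm / 500 = 0.0014.

Call:
arm_command([
  [[0.0014,0,0,0,0,0,1],[0.0028,0,0,0,0,0,1],[0.0028,0,0,0,0,0,1]],
])

```text
time_s: 10.2
ee_pos: [0.5315, 0.1426, 0.0815]
eef_rot: [-2.354, 0.004, 1.583]
force: [-0.9, -21.2, 5.2]
grip_width: 0.0076
grip_force: 50.0
```

Converted, -0.7 mm / 500 = -0.0014.

Call:
arm_command([
  [[-0.0014,0,0,0,0,0,1],[-0.0014,0,0,0,0,0,0.4],[-0.0014,0,0,0,0,0,0.4],[-0.0014,0,0,0,0,0,0.4],[-0.0014,0,0,0,0,0,0.4],[-0.0014,0,0,0,0,0,0.4]],
])

```text
time_s: 10.8
ee_pos: [0.5313, 0.1448, 0.0808]
eef_rot: [-2.355, -0.0, 1.584]
force: [0.2, 0.8, 0.9]
grip_width: 0.0281
grip_force: 0.0
```

```bash
python3 - <<'E'
from h import *
o=ctrl.get_obs(); print(o['ee_pos'],o['eef_rot'],o['force'],o['grip_width'])
im,d,i=snap('wrist'); P=cloud(d,i); p,r=pose(o)
L=(r.inv().apply((P.reshape(-1,3)-p))*1e3).reshape(P.shape)
m=(L[...,2]<35)&(L[...,2]>15)&(L[...,1]>-70)&(L[...,1]<-22)&(L[...,0]>-20)&(L[...,0]<80)
Q=L[m]; print(len(Q)); A=np.c_[Q[:,:2],np.ones(len(Q))]; print('flat',np.linalg.lstsq(A,Q[:,2],rcond=None)[0])
t=(L[...,2]<-20)&(L[...,2]>-45)&(np.abs(L[...,1])<12)&(L[...,0]>12)&(L[...,0]<110)
Q=L[t];print(len(Q),Q.min(0) ,Q.max(0)); print(np.polyfit(Q[:,0],Q[:,2],1),np.polyfit(Q[:,0],Q[:,1],1),np.median(Q[:,1]))
E
```

```text
[0.5313 0.1448 0.0808] [-2.3552 -0.0001  1.5836] [0.1688 0.8096 0.931 ] 0.028086894027537775
6689
flat [ 0.0005 -0.0064 21.1202]
2304 [ 12.0072  -3.2304 -32.7327] [ 86.7147   4.8155 -20.0075]
[  0.0013 -30.6346] [0.0017 0.6993] 0.8410876692593647
```

```bash
python3 - <<'E'
from h import *
A=np.concatenate([np.load(f)['P'].reshape(-1,3) for f in('scene0.npz','side0.npz','s1.npz','w1.npz')])
A=A[np.isfinite(A).all(1)]
m=(A[:,0]>.3)&(A[:,0]<.75)&(A[:,1]>-.02)&(A[:,1]<.11)&(A[:,2]>.05)&(A[:,2]<.3)
Q=A[m]
for x in np.arange(.40,.74,.04):
    q=Q[(Q[:,0]>=x)&(Q[:,0]<x+.04)]
    if len(q): print(round(x,2),len(q),q.min(0),q.max(0),'y99',np.percentile(q[:,1],99))
rel(*tgt(0,0,0))
E
```

```text
0.48 15 [ 0.4938 -0.0198  0.0546] [0.5197 0.11   0.1463] y99 0.10994259116862745
0.52 137 [ 0.521  -0.0195  0.0637] [0.5599 0.11   0.1802] y99 0.10890908137715805
0.56 526 [ 0.5602 -0.0196  0.0639] [0.6    0.0474 0.1787] y99 0.046163071417214485
0.6 1254 [ 0.6    -0.02    0.0646] [0.6399 0.062  0.2177] y99 0.058920753013879876
0.64 1203 [ 0.6401 -0.0199  0.0751] [0.6799 0.0773 0.2149] y99 0.0720336031707998
0.68 1051 [ 0.68   -0.0198  0.0617] [0.7199 0.0899 0.2179] y99 0.08713166888210389
0.72 415 [ 0.72   -0.0193  0.0606] [0.7498 0.0973 0.177 ] y99 0.09536167167199276
shift mm [-2.3 -0.7  0.1] turn [-0.0009  0.0011  0.0013]
```

Converted, -60 mm / 500 = -0.12, -55 mm / 500 = -0.11.

Call:
arm_command([
  [[-0.004,0,-0.01,0,0,0,0.4],[-0.004,0,-0.04,0,0,0,0.4],[-0.004,0,-0.08,0,0,0,0.4],[-0.004,0,-0.11,0,0,0,0.4],[-0.004,0,-0.12,0,0,0,0.4],[-0.004,0,-0.12,0,0,0,0.4]],
])

```text
time_s: 11.45
ee_pos: [0.5742, 0.1431, 0.1233]
eef_rot: [-2.356, -0.0, 1.583]
force: [1.0, 0.8, -0.2]
grip_width: 0.0282
grip_force: 0.0
```

```bash
python3 - <<'E'
from h import *
o=ctrl.get_obs(); print(o['ee_pos'],o['eef_rot'],o['force'],o['qpos'])
im,d,i=snap('wrist'); P=cloud(d,i); np.savez('w5.npz',im=im,P=P); np.savez('info5.npz',T=i['world_to_cam'])
cv2.imwrite('pics/w5.png',im)
for nm,n0,f in (('near leg',[.7071,0,.7071],lambda h:h),('far leg',[-.7071,0,.7071],lambda h:h)):
    du=np.roll(P,-1,1)-np.roll(P,1,1); dv=np.roll(P,-1,0)-np.roll(P,1,0)
    N=np.cross(du,dv); N/=np.linalg.norm(N,axis=-1,keepdims=True)+1e-12
    k=(np.abs(N@np.array(n0))>.95)&(np.abs(P[...,0]-.512)<.05)&(P[...,1]>.09)&(P[...,1]<.24)&(P[...,2]>.06)&(P[...,2]<.11)
    Q=P[k]; 
    if len(Q)<20: print(nm,len(Q)); continue
    c=np.median(Q,0); nv=np.linalg.svd(Q-c,full_matrices=False)[2][2]; nv*=np.sign(nv@np.array(n0)); h=np.median(Q@np.array(n0))
    print(nm,len(Q),'n',nv,'h',h,Q.min(0),Q.max(0),np.percentile(Q[:,1],[1,99]))
E
```

```text
[0.5742 0.1431 0.1233] [-2.356  -0.0002  1.5832] [ 0.954   0.7559 -0.1691] [0.1408 0.9801 0.823  0.1063 2.1175 0.1463]
near leg 1455 n [0.0672 0.0026 0.9977] h 0.4116969968152068 [0.4764 0.1102 0.0602] [0.5564 0.24   0.1046] [0.1124 0.2371]
far leg 873 n [-0.1795 -0.04    0.9829] h -0.3160591341597557 [0.4746 0.1098 0.06  ] [0.557  0.2398 0.1053] [0.1122 0.2335]
```

View pics/w5.png

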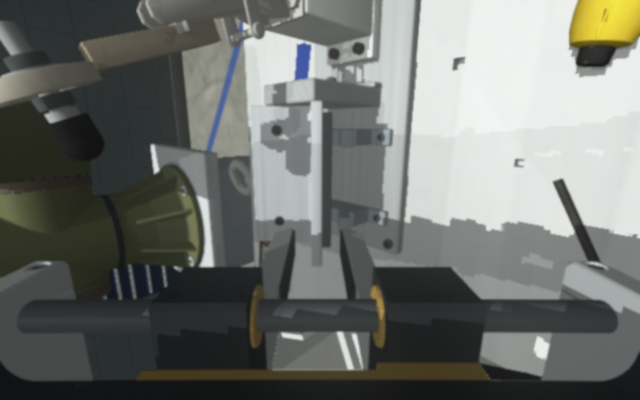

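The view shows the bracket nested with its end against the block at about (317,103) and no visible gap. The leg planes agree with seating to about 1 mm. Next I'll locate the handle.

```bash
python3 - <<'E'
from h import *
for f in ('side4.npz','side3.npz','scene3.npz'):
    z=np.load(f); im=z['im'].astype(int); P=z['P']
    k=(im[...,2]>90)&(im[...,2]>1.7*im[...,1])&(im[...,2]>1.7*im[...,0])&(np.abs(P[...,0]-.51)<.04)&(P[...,1]>.3)&(P[...,1]<.5)&(P[...,2]>.1)&(P[...,2]<.3)
    Q=P[k]; print(f,len(Q))
    if len(Q)<10: continue
    print(Q.min(0),Q.max(0)); v=cv2.fitLine(Q[:,1:].astype(np.float32),cv2.DIST_HUBER,0,1e-4,1e-4).ravel(); print(v,'angle off vert',np.degrees(np.arctan2(v[0],v[1])),'y at z=.116',v[2]+(.116-v[3])*v[0]/v[1])
    # centre the end: extreme along axis
    t=(Q[:,1:]-v[2:])@v[:2]*np.sign(v[0]); e=v[2:]+v[:2]*np.sign(v[0])*np.percentile(t,98); print('end',e)
P=np.load('side4.npz')['P']; q=P[(P[...,1]>.19)&(P[...,1]<.4)&(abs(P[...,0]-.51)<.04)&(P[...,2]>.15)]; print('clamp extents',q.min(0),q.max(0))
E
```

```text
side4.npz 263
[0.4985 0.3625 0.1483] [0.5131 0.4406 0.1919]
[0.8931 0.4498 0.4181 0.1801] angle off vert 63.268982 y at z=.116 0.29074448
end [0.437  0.1897]
side3.npz 258
[0.4982 0.3631 0.1486] [0.5132 0.4402 0.1927]
[0.8751 0.484  0.4105 0.1766] angle off vert 61.054306 y at z=.116 0.30096555
end [0.4364 0.1909]
scene3.npz 78
[0.5021 0.3577 0.1453] [0.5187 0.4355 0.1891]
[0.8809 0.4732 0.4009 0.1693] angle off vert 61.755287 y at z=.116 0.30167645
end [0.4314 0.1857]
clamp extents [0.485  0.1989 0.1501] [0.5343 0.3998 0.2583]
```

```bash
python3 - <<'E'
from h import *
D=DOWN(np.pi/2+.011)
a=np.array([.56,.13,.33]); rel(a,D)
rel([.509,.424,.33],D,(a,D)); rel([.509,.424,.152],D,(a,D))
E
```

```text
shift mm [ -13.  -156.5 -136.5] turn [-0.7867  0.0006  0.0014]
shift mm [294.5 -47.8  -0. ] turn [0. 0. 0.]
shift mm [294.5 -47.8 178. ] turn [0. 0. 0.]
```

Converted, -156 mm / 500 = -0.312, -136 mm / 500 = -0.272, -0.7867 rad / 4 = -0.1967.

Call:
arm_command([
  [[-0.008,-0.03,-0.06,0,0,0,0.4],[-0.016,-0.1,-0.12,0,0,0,0.4],[-0.02,-0.17,-0.18,-0.03,0,0,0.2],[-0.024,-0.23,-0.23,-0.065,0,0,0.2],[-0.026,-0.28,-0.26,-0.1,0,0,0.2],[-0.026,-0.312,-0.272,-0.135,0,0,0.2],[-0.026,-0.312,-0.272,-0.17,0,0,0.2],[-0.026,-0.312,-0.272,-0.1967,0.0002,0.0004,0.2],[-0.026,-0.312,-0.272,-0.1967,0.0002,0.0004,0.2],[-0.026,-0.312,-0.272,-0.1967,0.0002,0.0004,0.2]],
])

```text
time_s: 12.5
ee_pos: [0.5595, 0.13, 0.3297]
eef_rot: [-3.14, -0.0, 1.582]
force: [0.2, 0.1, 0.5]
grip_width: 0.037
grip_force: 0.0
```

Converted, 295 mm / 500 = 0.59, 290 mm / 500 = 0.58.

Call:
arm_command([
  [[0.09,-0.016,0,0,0,0,0],[0.18,-0.032,0,0,0,0,0],[0.27,-0.048,0,0,0,0,0],[0.36,-0.064,0,0,0,0,0],[0.45,-0.08,0,0,0,0,0],[0.53,-0.092,0,0,0,0,0],[0.58,-0.096,0,0,0,0,0],[0.59,-0.096,0,0,0,0,0],[0.59,-0.096,0.08,0,0,0,0],[0.59,-0.096,0.14,0,0,0,0],[0.59,-0.096,0.16,0,0,0,0],[0.59,-0.096,0.16,0,0,0,0]],
])

```text
time_s: 13.7
ee_pos: [0.5091, 0.4237, 0.2484]
eef_rot: [-3.139, 0.002, 1.581]
force: [0.2, 0.2, -0.4]
grip_width: 0.0472
grip_force: 0.0
```

```bash
python3 - <<'E'
from h import *
o=ctrl.get_obs(); print(o['ee_pos'],o['eef_rot'],o['force'],o['qpos'],o['grip_width'])
I=[]
for n in('wrist','side'):
    im,d,i=snap(n); I.append(im); P=cloud(d,i); im=im.astype(int)
    k=(im[...,2]>90)&(im[...,2]>1.7*im[...,1])&(im[...,2]>1.7*im[...,0])&(np.abs(P[...,0]-.51)<.04)&(P[...,1]>.3)&(P[...,1]<.5)&(P[...,2]>.1)&(P[...,2]<.3)
    Q=P[k]; print(n,len(Q),Q.min(0) if len(Q) else '',Q.max(0) if len(Q) else '')
cv2.imwrite('pics/c6.png',np.vstack([cv2.resize(I[0],(480,300)),cv2.resize(I[1][150:350,150:470],(480,300))]))
rel([.509,.424,.152],DOWN(np.pi/2+.011))
E
```

```text
[0.5091 0.4237 0.2484] [-3.1391  0.002   1.5811] [ 0.1856  0.2297 -0.403 ] [ 0.6388  0.539   1.0887 -0.0002  1.5172  0.6286] 0.04719257878033045
wrist 998 [0.5026 0.3614 0.1504] [0.5184 0.4407 0.1923]
side 255 [0.4981 0.362  0.1495] [0.5118 0.4407 0.1927]
shift mm [-0.4 -0.7 99.3] turn [ 0.0015 -0.0009 -0.0005]
```

View pics/c6.png

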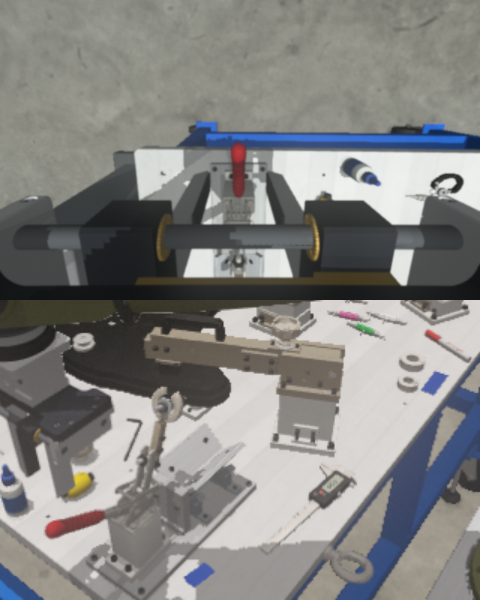

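The handle at (238,170) is centred between the fingers, and the bracket is still nested. I'll descend and grip.

Converted, 99 mm / 500 = 0.198, 92 mm / 500 = 0.184.

Call:
arm_command([
  [[0,0,0.08,0,0,0,0],[0,0,0.15,0,0,0,0],[0,0,0.184,0,0,0,0],[0,0,0.198,0,0,0,0],[0,0,0.198,0,0,0,0.9],[0,0,0.198,0,0,0,0.9],[0,0,0.198,0,0,0,0.9],[0,0,0.198,0,0,0,0.9],[0,0,0.198,0,0,0,0.9],[0,0,0.198,0,0,0,0.9],[0,0,0.198,0,0,0,0.9]],
], squeeze=35)

```text
time_s: 14.9
ee_pos: [0.5094, 0.4247, 0.1518]
eef_rot: [3.14, -0.001, 1.582]
force: [0.7, 0.0, 6.5]
grip_width: 0.017
grip_force: 35.0
```

```bash
python3 - <<'E'
import numpy as np
a0=np.radians(62); h=np.array([318,116]);r=120
f=lambda a:np.array([r*np.sin(a),r*np.cos(a)])
for d in range(62,5,-4):
    v=f(np.radians(d))-f(a0); print(d,v.round(1))
E
```

```text
62 [0. 0.]
58 [-4.2  7.3]
54 [-8.9 14.2]
50 [-14.   20.8]
46 [-19.6  27. ]
42 [-25.7  32.8]
38 [-32.1  38.2]
34 [-38.9  43.1]
30 [-46.   47.6]
26 [-53.3  51.5]
22 [-61.   54.9]
18 [-68.9  57.8]
14 [-76.9  60.1]
10 [-85.1  61.8]
6 [-93.4  63. ]
```

Converted, -38 mm / 500 = -0.076, -33 mm / 500 = -0.066.

Call:
arm_command([
  [[-0.008,0,-0.014,0,0,0,0.9],[-0.018,0,-0.028,0,0,0,0.9],[-0.028,0,-0.042,0,0,0,0.9],[-0.04,0,-0.054,0,0,0,0.9],[-0.052,0,-0.066,0,0,0,0.9],[-0.064,0,-0.076,0,0,0,0.9],[-0.064,0,-0.076,0,0,0,0.9]],
])

```text
time_s: 15.6
ee_pos: [0.5097, 0.392, 0.1891]
eef_rot: [3.14, -0.0, 1.581]
force: [2.7, -5.2, 2.3]
grip_width: 0.0166
grip_force: 35.0
```

Converted, -37 mm / 500 = -0.074, -29 mm / 500 = -0.058.

Call:
arm_command([
  [[-0.014,0,-0.01,0,0,0,0.9],[-0.028,0,-0.019,0,0,0,0.9],[-0.042,0,-0.027,0,0,0,0.9],[-0.058,0,-0.034,0,0,0,0.9],[-0.074,0,-0.04,0,0,0,0.9],[-0.074,0,-0.04,0,0,0,0.9]],
])

```text
time_s: 16.2
ee_pos: [0.5101, 0.3551, 0.209]
eef_rot: [3.14, -0.0, 1.581]
force: [4.3, -2.7, 1.8]
grip_width: 0.017
grip_force: 35.0
```

Next the final part, slowly until it reaches the stop.

Converted, -15 mm / 500 = -0.03, -12 mm / 500 = -0.024.

Call:
arm_command([
  [[-0.008,-0.001,-0.0024,0,0,0,0.9],[-0.016,-0.001,-0.0046,0,0,0,0.9],[-0.024,-0.001,-0.0064,0,0,0,0.9],[-0.03,-0.001,-0.008,0,0,0,0.9],[-0.03,-0.001,-0.008,0,0,0,0.9]],
])

```text
time_s: 16.7
ee_pos: [0.5102, 0.3408, 0.213]
eef_rot: [3.139, -0.002, 1.582]
force: [9.3, 2.9, -0.4]
grip_width: 0.0173
grip_force: 35.0
```

Converted, -6 mm / 500 = -0.012, -4 mm / 500 = -0.008.

Call:
arm_command([
  [[-0.004,0.0014,-0.001,0,0,0,0.9],[-0.008,0.002,-0.0016,0,0,0,0.9],[-0.012,0.002,-0.002,0,0,0,0.9],[-0.012,0.002,-0.002,0,0,0,0.9]],
])

```text
time_s: 17.1
ee_pos: [0.5104, 0.3355, 0.2141]
eef_rot: [3.14, -0.002, 1.582]
force: [2.1, 5.0, 1.0]
grip_width: 0.017
grip_force: 35.0
```

Converted, -5 mm / 500 = -0.01, -4 mm / 500 = -0.008.

Call:
arm_command([
  [[-0.002,0,0,0,0,0,0.9],[-0.004,0,-0.0004,0,0,0,0.9],[-0.006,0,-0.0006,0,0,0,0.9],[-0.008,0,-0.0008,0,0,0,0.9],[-0.01,0,-0.001,0,0,0,0.9],[-0.01,0,-0.001,0,0,0,0.9]],
])

```text
time_s: 17.7
ee_pos: [0.5104, 0.3328, 0.2146]
eef_rot: [3.139, -0.006, 1.584]
force: [6.3, 22.2, -3.7]
grip_width: 0.0167
grip_force: 35.0
```

Converted, -2 mm / 500 = -0.004, -1 mm / 500 = -0.002.

Call:
arm_command([
  [[-0.002,0,0,0,0,0,0.9],[-0.004,0,0,0,0,0,0.9],[-0.004,0,0,0,0,0,0.9]],
])

```text
time_s: 18.0
ee_pos: [0.5104, 0.3322, 0.2146]
eef_rot: [3.138, -0.009, 1.584]
force: [9.3, 32.5, -6.1]
grip_width: 0.0167
grip_force: 35.0
```

Converted, -100 mm / 500 = -0.2, -90 mm / 500 = -0.18.

Call:
arm_command([
  [[0,0,0,0,0,0,0.2],[0,0,0,0,0,0,0.2],[0,0,0,0,0,0,0.2],[0,0,0,0,0,0,0.2],[0,0,-0.04,0,0,0,0.2],[0,0,-0.12,0,0,0,0.2],[0,0,-0.18,0,0,0,0.2],[0,0,-0.2,0,0,0,0.2],[0,0,-0.2,0,0,0,0.2]],
])

```text
time_s: 18.9
ee_pos: [0.5106, 0.3275, 0.3151]
eef_rot: [3.14, -0.001, 1.582]
force: [0.3, -0.2, -0.0]
grip_width: 0.0373
grip_force: 0.0
```

```bash
python3 - <<'E'
from h import *
o=ctrl.get_obs(); print(o['ee_pos'],o['force'],o['grip_width'])
I={}
for n in('side','scene'):
    im,d,i=snap(n); I[n]=im; P=cloud(d,i); im=im.astype(int)
    k=(im[...,2]>90)&(im[...,2]>1.7*im[...,1])&(im[...,2]>1.7*im[...,0])&(np.abs(P[...,0]-.51)<.04)&(P[...,1]>.27)&(P[...,1]<.5)&(P[...,2]>.1)&(P[...,2]<.3)
    Q=P[k]; 
    if len(Q)>9:
        v=cv2.fitLine(Q[:,1:].astype(np.float32),cv2.DIST_HUBER,0,1e-4,1e-4).ravel(); print(n,len(Q),Q.min(0),Q.max(0),'deg',np.degrees(np.arctan(v[0]/v[1])))
a=cv2.resize(I['side'][165:345,180:360],(560,560),interpolation=cv2.INTER_CUBIC)
cv2.imwrite('pics/c7.png',a)
E
```

```text
[0.5106 0.3275 0.3151] [ 0.2581 -0.2032 -0.0146] 0.03734645898534408
side 65 [0.4999 0.3317 0.2461] [0.5132 0.3487 0.2561] deg -81.089745
scene 49 [0.5041 0.3194 0.1767] [0.5197 0.3444 0.2558] deg 9.387272
```

View pics/c7.png

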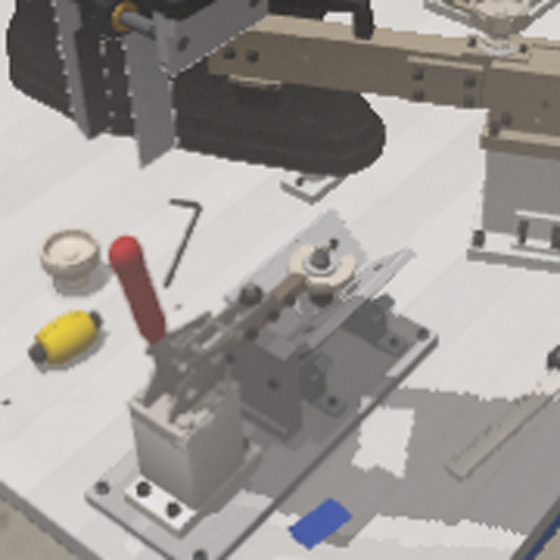

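The handle is upright at about (137,290) and against its stop. The clamp tip presses the bracket into the V and the gripper is clear, so I'm handing in.

```bash
python3 -c "
from station import ctrl
print(ctrl.hand_in())"
```

```text
the job is handed in; nothing more can be done
None
```

I nested the bracket in the V, slid it against the end block, pulled the clamp handle to its stop, and handed the job in at about 19 s; the hand-in call returned no verdict, and I did not re-measure the bracket's pose after clamping.

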